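# Seat a coffee grinder's inner burr on its splined drive shaft and hold it down

### The job

Lift the inner burr (the steel cone with the red grip blade) out of the parts pan, set it upright over the drive shaft of the opened coffee grinder and turn it until its splined bore meshes with the cross-shaped splines, then push it down fully home against the sprung seat collar. Finish while still holding the burr by its red blade and pressing it down, because a colleague will now slip in the locking pin. Leave the outer ring burr, the dosing cup, the tamper and the brush where they are.

Things in the scene. Friction and masses are not known exactly. Their poses are not given: they have to be found in the camera images.
- burr: Loose steel inner burr, upright in the pan, 0.2-0.33 kg. 48 mm diameter up to 26 mm height, cone to 38 mm, then a red grip blade 34 mm long (burr's x), 12 mm thick (its y), 38 to 68 mm above the underside. Origin: centre of underside, z up. Bore in the underside, 26 mm deep: a cross of two slots 8.4 mm wide, 40 mm long, along burr x and y; any of 4 quarter-turns fits.
- pan: Open steel parts pan, fixed, 140 (its x) by 200 (its y) by 35 mm high; walls 3 mm thick, the floor on which the burrs stand is 3 mm above the table. Origin: centre of the underside. Holds the inner burr towards one end and the dark outer ring burr towards the other.
- ring_burr: Outer ring burr, loose dark steel ring lying flat in the pan, 58 mm outer diameter, 46 mm inner, 14 mm high. Origin: centre of the underside. To be left there.
- grinder: Grinder's drive base, fixed: white housing 180 (x) by 130 (y) mm, 120 mm high to the flat black deck, black chute on its +x face, hopper taken off. Origin: centre of the underside; the vertical drive shaft stands on its axis, inside an aluminium chamber wall (96 mm diameter, 14 mm high above the deck).
- spline_top (a point): Centre of the top of the shaft's splines, 140 mm above the table; z up, x and y along the ribs. Splines: a plus-shaped cross 26 mm across, ribs 6 mm thick. A round brass nose (10.8 mm diameter, tapering to 4) reaches 10 mm above this point; it enters the bore first. Height of the burr's underside from here: 0 unmeshed on the rib tops, -6 mm meshed and touching the collar, -14 mm fully home.
- drive_shaft: The splined drive shaft, steel with a brass nose. Origin on its axis at deck height, 120 mm above the table; z up, x and y along the ribs. Held by its gearbox: it does not turn under light hand torque (below 2 N m). It stands at any angle up to 0.75 rad from the grinder's axes.
- seat_collar (a joint): Sprung copper-coloured seat collar around the shaft (48 mm diameter, its top 14 mm above the deck when up): downward travel in m, 0 = up, 0.008 = fully down at its stop. Spring: 5 N to start moving, 13 N when fully down; the burr's own weight does not move it. It springs up again when not pressed.
- cup: Clear plastic dosing cup, 66 mm diameter, 70 mm high, standing on a flat grey scale (130 by 120 by 20 mm, fixed) beyond the work. Origin: centre of the underside.
- tamper: Dark tamper standing upright, 58 mm base diameter, 88 mm high. Origin: centre of the underside.
- brush: Cleaning brush about 150 mm long lying on the table between pan and grinder. Origin on the table near its middle.

How it is judged:
By the outcome, as a careful person would: the job done as asked, in the order asked, and still so for the second after the job is handed in, while the arm keeps its last pose, push and grip.
It also fails if it takes over 45 s, if anything falls off the work surface, if the arm or the gripper's body presses on something with over 40 N, if the wrist force passes 120 N, or if a joint passes its speed limit or range.

### The arm

A 6-joint arm with a two-finger parallel gripper is mounted at the origin on the work surface. World frame = base frame: x ahead of the robot, y to its left, z up, the work surface at z = 0. Lengths are in m, angles in rad, forces in N, time in s.
With the tool pointing down it reaches from about 0.35 to 0.875 m from the base axis. Payload 4.2 kg.
Tool frame: the origin (TCP) lies midway between the tips of the shut fingers; the grasp point (between the pads) lies 19 mm behind it; z points along the fingers, y is the line along which they close (so a half turn about z gives the same grasp; the last joint's range is limited). The gripper opens to 87 mm and grips with 3 to 60 N. Pads are 19 mm wide; open, the fingers measure 117 mm over their backs; the gripper's body (75 mm by 190 mm) begins 51 mm behind the grasp point.
Start: joints at [-0.956, 0.385, 0.008, 0, -1.194, -0.259], TCP at [0.218, -0.586, 0.223] pointing down, gripper open.
Joint ranges: [-3.14, 3.14], [-1.21, 2.06], [-1.07, 1.41], [-3.16, 2.05], [-2.99, -0.16], [-3.1, 3.1]. Speed limits (rad/s): [2.79, 2.79, 3.14, 3.14, 3.14, 3.14].

### API

Orientations are given as a unit quaternion [w, x, y, z].
In Python, from bench import r gives the robot as it stands. Calls block until the motion is done:
- r.move_pose(position, orientation): joint-space move of the TCP to a pose.
- r.servo_line(position, orientation=None, velocity=0.15): straight line of the TCP; orientation=None keeps the orientation; velocity is the mean speed in m/s.
- r.move_j(angles): joint-space move.
- r.command_gripper(opening): finger opening in m; the grip force is fixed at half the most; returns when the fingers have stopped.
- r.pause(seconds).
- r.solve_ik(position, orientation): joint angles nearest the present ones, or None.
- r.get_image(name): name is "scene" or "top" or "wrist"; returns the picture (420x560x3 uint8, red, green, blue); there is no depth.
- r.calibration(name): a dict with "fx", "fy", "cx", "cy" (pixels), "R" (3x3) and "t" (3): a world point X has camera coordinates R X + t. Camera axes: x right, y down, z forward; pixel columns grow to the right and rows downward; lengths in m; the calibration is good to about 2 mm. A picture is of the moment at which its call begins: read the wrist's pose just before it. calibration takes no time and is no camera call; for the wrist camera it gives the pose at the moment of the call.
A pose or a line that the arm cannot do raises r.MotionError and nothing moves.
- r.job_done(): hands the job in; it is judged then, once.
Readings, each from a call of its own:
- r.current_t(): time.
- r.current_qpos(): joint angles.
- r.current_qd(): joint speeds.
- r.current_tau(): joint torques, N m.
- r.current_ee_pos(): TCP position.
- r.current_orientation(): TCP orientation.
- r.current_contact_force(): force on the tool from outside, world axes, zero at the start.
- r.current_ft_torque(): the same for the moment, N m.
- r.current_width(): finger opening in m.
- r.current_grasp_force(): force on a finger pad.
Only numpy, scipy, OpenCV 4.12 (cv2) and the standard library are available. Lean on these libraries where they do the work, as an engineer would, in place of code of your own. Each camera call takes 0.05 s, during which the arm holds its last target. There are 200 camera calls.

## Working session

There is one attempt and no reset: what is moved stays moved. The work goes in short steps, each a Python script; the robot and the scene stay as the last script left them, time stands still between calls to the robot, and variables do not carry over. Pictures are saved under pics/ and viewed, at most 10 in all, crops included, and the job is handed in when it is done.

```bash
mkdir -p pics; ls; python3 - <<'E'
from bench import r
import cv2,numpy as np
for n in ("scene","top"):
    im=r.get_image(n); cv2.imwrite(f"pics/{n}0.png",im[:,:,::-1]); c=r.calibration(n); print(n,c["fx"],c["cx"],c["cy"],np.round(c["R"],3).tolist(),np.round(-np.array(c["R"]).T@c["t"],3))
print(r.current_t(),r.current_ee_pos(),r.current_orientation())
E
```

```text
pics
scene 435.60935582595397 274.80125231748633 211.7040310654312 [[-0.623, 0.782, -0.012], [0.618, 0.484, -0.619], [-0.479, -0.393, -0.785]] [1.094 0.394 0.838]
top 437.0027459483611 278.0242589005439 212.22194812902407 [[-0.028, -1.0, 0.001], [-0.978, 0.027, -0.208], [0.208, -0.007, -0.978]] [0.492 0.027 0.874]
0.1 [ 0.21750545 -0.58534564  0.22156223] [-2.30545322e-04 -1.76858268e-01  9.84235830e-01  9.64665374e-04]
```

View pics/top0.png

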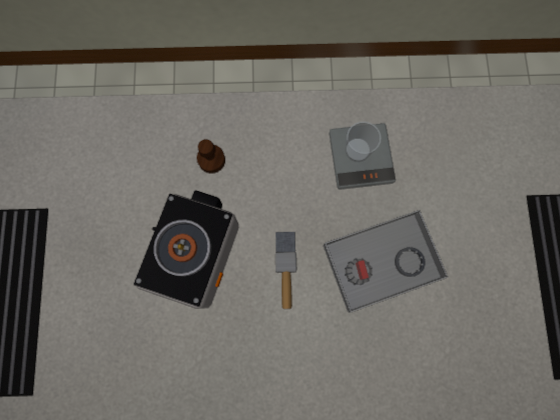

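View pics/scene0.png

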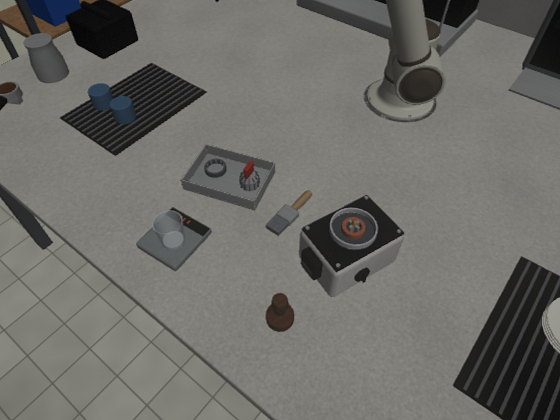

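The top view shows the burr's red blade near (361,270) in the pan, with the ring at (410,262). The copper collar and splines are near (182,247), and the brush lies at (286,270). The scene view agrees. Next I get coarse positions by colour and then look from close by.

```bash
cat > h.py <<'E'
from bench import r
import cv2,numpy as np
from scipy.spatial.transform import Rotation as Ro
def ray(c,uv,z):
    R=np.array(c["R"]);t=np.array(c["t"]);o=-R.T@t
    d=R.T@np.array([(uv[0]-c["cx"])/c["fx"],(uv[1]-c["cy"])/c["fy"],1.])
    return o+d*(z-o[2])/d[2]
def tri(c1,u1,c2,u2):
    A=[];b=[]
    for c,u in((c1,u1),(c2,u2)):
        R=np.array(c["R"]);t=np.array(c["t"])
        for k,p in((0,(u[0]-c["cx"])/c["fx"]),(1,(u[1]-c["cy"])/c["fy"])):
            A.append(R[k]-p*R[2]);b.append(p*t[2]-t[k])
    return np.linalg.lstsq(np.array(A),np.array(b),rcond=None)[0]
def hsvmask(im,lo,hi):
    return cv2.inRange(cv2.cvtColor(im,cv2.COLOR_RGB2HSV),lo,hi)
def red(im):
    return hsvmask(im,(0,170,60),(5,255,255))|hsvmask(im,(172,150,60),(180,255,255))
def blobs(m,amin=15):
    n,_,s,c=cv2.connectedComponentsWithStats(m)
    return [(s[i,4],np.round(c[i],1)) for i in range(1,n) if s[i,4]>=amin]
def down(yaw): # tool y axis at angle yaw in world xy, z down
    y=np.array([np.cos(yaw),np.sin(yaw),0]);z=np.array([0,0,-1.]);x=np.cross(y,z)
    return Ro.from_matrix(np.c_[x,y,z]).as_quat()[[3,0,1,2]]
def toolyaw():
    M=Ro.from_quat(r.current_orientation()[[1,2,3,0]] if isinstance(r.current_orientation(),np.ndarray) else np.roll(r.current_orientation(),-1)).as_matrix()
    return np.arctan2(M[1,1],M[0,1])
E
python3 - <<'E'
from h import *
for n,z in(("top",.06),("scene",.06)):
    im=cv2.imread(f"pics/{n}0.png")[:,:,::-1].copy();c=r.calibration(n)
    for a,p in blobs(red(im)): print(n,"red",a,p,ray(c,p,z).round(3))
    for a,p in blobs(hsvmask(im,(5,150,60),(16,255,255))): print(n,"copper",a,p,ray(c,p,.134).round(3))
print("toolyaw",toolyaw())
c=r.calibration("wrist");R=np.array(c["R"]);o=-R.T@c["t"]
M=Ro.from_quat(np.roll(r.current_orientation(),-1)).as_matrix()
print("cam in tool",M.T@(o-r.current_ee_pos()),"axis",M.T@R[2],"xaxis",M.T@R[0],c["fx"])
E
```

```text
top copper 40 [204.8 147.8] [0.771 0.149 0.134]
top copper 18 [205.2 163.4] [0.741 0.148 0.134]
top copper 325 [182.2 247.3] [0.593 0.186 0.134]
top copper 51 [218.4 279.1] [0.538 0.125 0.134]
scene red 31 [248.2 165.8] [ 0.546 -0.139  0.06 ]
toolyaw 1.9263833513986253
cam in tool [ 0.07930961 -0.00027658 -0.16159512] axis [-2.85974199e-01 -3.41217417e-04  9.58237257e-01] xaxis [-6.29443883e-04  9.99999788e-01  1.68238745e-04] 306.17838400268863
```

```bash
python3 - <<'E'
from h import *
r.move_pose([0.54,-0.135,0.17],down(1.926))
print(r.current_t(),r.current_ee_pos(),r.current_qpos())
c=r.calibration("wrist");im=r.get_image("wrist");cv2.imwrite("pics/w1.png",im[:,:,::-1])
import pickle;pickle.dump(c,open("w1.pkl","wb"))
for a,p in blobs(red(im),100): print(a,p,ray(c,p,.06))
E
```

```text
2.1083 [ 0.53989049 -0.13574953  0.17008901] [ 4.48782693e-02  3.13504108e-01 -2.39177118e-01  1.30623214e-04
 -1.01801174e+00 -1.26167160e+00]
526 [276.7 219.4] [ 0.550978   -0.13181105  0.06      ]
```

View pics/w1.png

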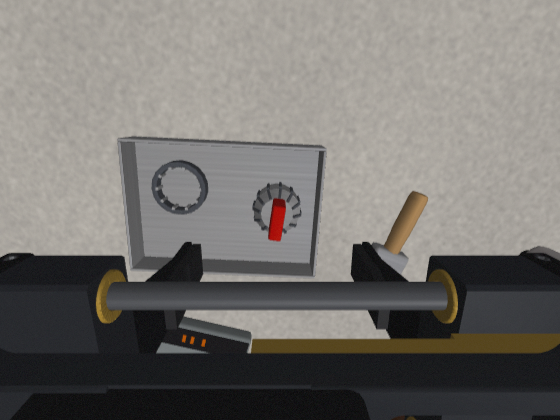

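The wrist view shows the burr at (277,210) with its blade centred at (277,219), tilted slightly from the image vertical. The ring is at (180,187) and the brush is on the right. Next I extract the blade's top face.

```bash
cat >> h.py <<'E'
def bladetop(im,c,z,dbg=False):
    """bright top face of the red blade -> world centre, yaw of long axis, sizes"""
    m=red(im);v=im[:,:,0]
    t,_=cv2.threshold(v[m>0].reshape(-1,1).copy(),0,255,cv2.THRESH_OTSU)
    out=[]
    for k in (m,((m>0)&(v>t)).astype(np.uint8)*255):
        cs=cv2.findContours(k,cv2.RETR_EXTERNAL,cv2.CHAIN_APPROX_NONE)[0]
        q=max(cs,key=cv2.contourArea)[:,0].astype(float)
        w=np.array([ray(c,p,z)[:2] for p in q])
        (cx,cy),(a,b),an=cv2.minAreaRect((w*1e4).astype(np.float32))
        an=np.radians(an)+(0 if a>b else np.pi/2)
        out.append((np.array([cx,cy])/1e4,(an+np.pi/2)%np.pi-np.pi/2,max(a,b)/1e4,min(a,b)/1e4))
    return out
E
python3 - <<'E'
from h import *
import pickle
c=pickle.load(open("w1.pkl","rb"));im=cv2.imread("pics/w1.png")[:,:,::-1].copy()
for o in bladetop(im,c,.071): print(o)
m=red(im);print([int(x) for x in np.percentile(im[m>0][:,0],[0,10,25,50,75,90,100])])
cv2.imwrite("pics/w1c.png",cv2.resize(im[160:270,220:340,::-1],None,fx=5,fy=5,interpolation=cv2.INTER_NEAREST))
E
```

```text
(array([ 0.54781748, -0.13294551]), np.float64(0.21284857281645952), 0.03892447509765625, 0.011918283081054687)
(array([ 0.55102295, -0.13158434]), np.float64(0.2041254053106618), 0.03205711669921875, 0.010396278381347657)
[70, 91, 126, 166, 170, 173, 177]
```

View pics/w1c.png

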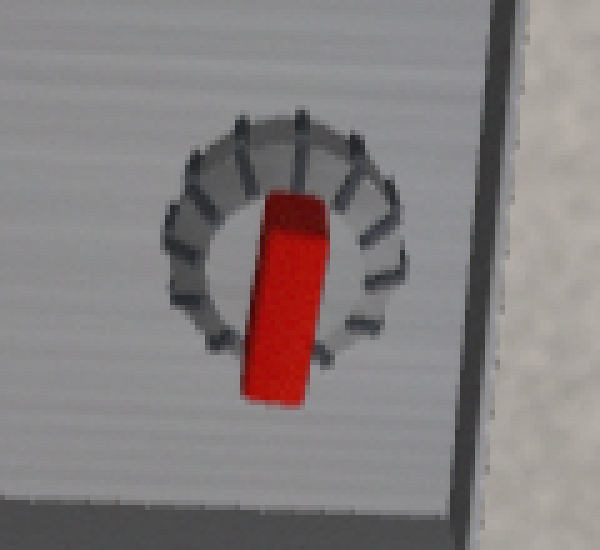

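The top face measures about 33 x 11.4 mm, which agrees with the 34 x 12 given. Its centre is (0.551, -0.132) and its yaw is 0.204. I'll grasp and lift.

```bash
python3 - <<'E'
from h import *
p=[.551,-.1316];q=down(.204+np.pi/2)
r.command_gripper(.05)
r.move_pose([*p,.10],q)
r.servo_line([*p,.0445],q,.08)
print("force down",r.current_contact_force())
r.command_gripper(0.0)
print(r.current_t(),r.current_width(),r.current_grasp_force(),r.current_ee_pos())
r.servo_line([*p,.23],None,.15)
r.pause(.2);print(r.current_width(),r.current_contact_force())
r.servo_line([.662,.200,.235],None,.25)
r.pause(.2)
print(r.current_t(),r.current_ee_pos(),toolyaw(),r.current_width(),r.current_qpos())
import pickle
c=r.calibration("wrist");im=r.get_image("wrist");cv2.imwrite("pics/w2.png",im[:,:,::-1]);pickle.dump(c,open("w2.pkl","wb"))
E
```

```text
force down [ 0.71056865 -0.10296374 -0.19091188]
5.0167 0.011805772437468737 29.99988740310073 [ 0.55101799 -0.13157511  0.04456482]
0.01201693826755004 [ 0.24972913 -0.36799629 -3.50071592]
8.35 [0.66194974 0.19904948 0.23540289] 1.7736705441136342 0.011688020651802928 [ 5.25411413e-01  4.92353463e-01  2.12409080e-01  4.15122055e-05
 -1.29055469e+00 -1.89334501e+00]
```

View pics/w2.png

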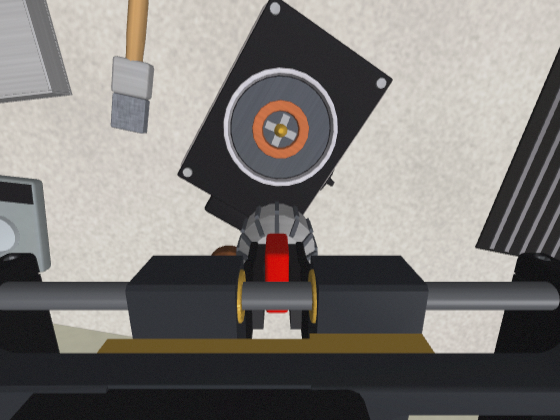

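The burr hangs in the grip with its rim near (278,204). The shaft's cross is at (281,130) inside the orange collar, with the ribs turned about 20° in the image. Next I measure the shaft centre, the rib angle and the burr's offset in the hand.

```bash
cat >> h.py <<'E'
def shaft(im,c):
    m=hsvmask(im,(5,130,90),(14,255,255)); m[:, :]=m
    cs=[k for k in cv2.findContours(m,cv2.RETR_EXTERNAL,cv2.CHAIN_APPROX_NONE)[0] if cv2.contourArea(k)>1000]
    k=min(cs,key=lambda k:abs(cv2.contourArea(k)/cv2.minEnclosingCircle(k)[1]**2/np.pi-1))
    w=np.array([ray(c,p,.134)[:2] for p in k[:,0].astype(float)])
    e=cv2.fitEllipse((w*1e4).astype(np.float32)); ctr=np.array(e[0])/1e4
    hsv=cv2.cvtColor(im,cv2.COLOR_RGB2HSV)
    P=[];V=[]
    for v in range(im.shape[0]):
        for u in range(im.shape[1]):
            if cv2.pointPolygonTest(k,(u,v),False)<0: continue
            d=ray(c,(u,v),.14)[:2]-ctr
            if np.hypot(*d)<.016 and hsv[v,u,1]<70 and hsv[v,u,2]>110: P.append(d)
    P=np.array(P);rad=np.hypot(*P.T)
    ctr2=ctr+ (P.max(0)+P.min(0))/2
    s=rad>.006;a=np.arctan2(P[s,1],P[s,0]);F=np.exp(4j*a).mean()
    return ctr,np.array(e[1])/1e4,ctr+P.mean(0),ctr2,np.angle(F)/4,abs(F),len(P),rad.max()
E
python3 - <<'E'
from h import *
import pickle
c=pickle.load(open("w2.pkl","rb"));im=cv2.imread("pics/w2.png")[:,:,::-1].copy()
print(shaft(im,c))
tcp=np.array([.66194974,.19904948,.23540289]);ty=1.77367;x=np.array([-np.sin(ty),np.cos(ty)]);y=np.array([np.cos(ty),np.sin(ty)])
L=lambda uv,z:((ray(c,uv,z)[:2]-tcp[:2])@x,(ray(c,uv,z)[:2]-tcp[:2])@y)
zb=tcp[2]-.0415
g=cv2.cvtColor(im,cv2.COLOR_RGB2GRAY);print(g[194:214,278])
for v in (203,204,205): print("rim x (24?)",L((278,v),zb))
m=red(im);ys,xs=np.where(m);print("red rows",ys.min(),ys.max(),"cols",xs.min(),xs.max(),"bottom end x (17?)",L((277,ys.min()-.5),zb+.038))
# rim sides
for v in (230,240): 
  row=g[v,225:330].astype(int); print(v,row.tolist())
cv2.imwrite("pics/w2c.png",cv2.resize(im[90:330,210:350,::-1],None,fx=2.5*1,fy=2.5,interpolation=cv2.INTER_NEAREST))
E
```

```text
(array([0.59306074, 0.18761997]), array([0.04560341, 0.04573394]), array([0.59299288, 0.18754004]), array([0.59328196, 0.18755521]), np.float64(-0.19797226882841484), np.float64(0.6445163854977684), 360, np.float64(0.013906813798080763))
[39 40 39 40 39 39 41 46 50 51 55 57 55 55 58 54 72 93 92 91]
rim x (24?) (np.float64(0.023080093151901414), np.float64(0.0006355296229971803))
rim x (24?) (np.float64(0.02236554402242035), np.float64(0.0006360648352868236))
rim x (24?) (np.float64(0.021649605884621562), np.float64(0.0006366010879728012))
red rows 234 311 cols 265 288 bottom end x (17?) (np.float64(0.015371842192729905), np.float64(-0.0001155691737987476))
230 [204, 201, 200, 203, 205, 209, 209, 207, 208, 208, 207, 207, 207, 204, 138, 84, 80, 93, 93, 82, 101, 108, 108, 108, 109, 109, 110, 109, 110, 111, 111, 111, 95, 65, 66, 67, 68, 63, 108, 116, 120, 120, 122, 122, 124, 126, 127, 128, 129, 114, 76, 74, 75, 78, 120, 136, 137, 139, 140, 139, 140, 142, 142, 143, 144, 133, 53, 79, 82, 82, 84, 113, 149, 148, 149, 148, 149, 149, 149, 149, 150, 150, 150, 135, 82, 93, 93, 92, 187, 206, 208, 207, 203, 200, 202, 202, 203, 207, 213, 214, 213, 207, 204, 202, 204]
240 [202, 203, 205, 209, 211, 211, 208, 207, 206, 206, 208, 210, 213, 148, 55, 97, 108, 107, 92, 71, 61, 61, 61, 58, 54, 74, 103, 112, 113, 114, 113, 116, 116, 130, 158, 175, 175, 174, 174, 174, 170, 74, 48, 45, 48, 47, 48, 42, 45, 44, 44, 45, 49, 45, 41, 45, 51, 48, 43, 49, 51, 49, 93, 175, 175, 175, 176, 174, 174, 169, 163, 160, 160, 161, 160, 159, 159, 142, 90, 57, 73, 89, 89, 88, 106, 141, 163, 162, 137, 63, 158, 205, 204, 207, 207, 206, 206, 206, 207, 208, 209, 208, 207, 206, 208]
```

View pics/w2c.png

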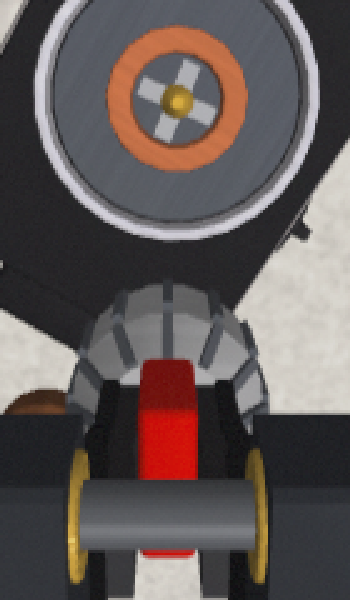

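```bash
python3 - <<'E'
from h import *
import pickle
c=pickle.load(open("w2.pkl","rb"));im=cv2.imread("pics/w2.png")[:,:,::-1].copy()
tcp=np.array([.66194974,.19904948,.23540289]);ty=1.77367;x=np.array([-np.sin(ty),np.cos(ty)]);y=np.array([np.cos(ty),np.sin(ty)])
L=lambda uv,z:((ray(c,uv,z)[:2]-tcp[:2])@x,(ray(c,uv,z)[:2]-tcp[:2])@y)
zb=tcp[2]-.0415
print(im[228:262,277,0].tolist());print(im[300:318,277].tolist())
for v in (252,253,254,311.5,312.5): print(v,L((277,v),zb+.068))
g=cv2.cvtColor(im,cv2.COLOR_RGB2GRAY)
for u in (265,270,283,290): print(u,g[196:216,u].tolist())
print(L((239,230),zb+.026),L((313,230),zb+.026),L((239,230),zb),L((313,230),zb))
# same features in w1, where burr stood free: circle of base rim
E
```

```text
[73, 71, 74, 74, 81, 96, 111, 111, 112, 114, 114, 112, 114, 112, 113, 114, 114, 115, 115, 113, 113, 114, 115, 114, 118, 138, 161, 178, 190, 200, 207, 206, 207, 205]
[[111, 112, 117], [120, 121, 126], [121, 122, 127], [119, 120, 125], [111, 114, 118], [104, 106, 111], [96, 98, 104], [92, 94, 99], [90, 92, 96], [112, 78, 80], [172, 46, 45], [204, 14, 10], [191, 80, 74], [198, 159, 151], [211, 207, 198], [206, 202, 196], [207, 204, 197], [210, 206, 199]]
252 (np.float64(0.017495488063208477), np.float64(-0.0001637986408554351))
253 (np.float64(0.016971573045558123), np.float64(-0.00016389609193292486))
254 (np.float64(0.016446588662977574), np.float64(-0.00016399374191816598))
311.5 (np.float64(-0.015654572109110684), np.float64(-0.00016996473454139398))
312.5 (np.float64(-0.016248300083319633), np.float64(-0.0001700751712131163))
265 [37, 39, 40, 38, 39, 38, 40, 39, 39, 52, 81, 97, 96, 98, 97, 96, 98, 96, 97, 100]
270 [39, 40, 38, 39, 38, 38, 38, 54, 81, 100, 97, 97, 99, 99, 98, 100, 98, 96, 99, 112]
283 [37, 38, 40, 37, 39, 36, 38, 58, 87, 99, 98, 95, 96, 98, 96, 96, 97, 94, 101, 116]
290 [39, 37, 38, 39, 40, 39, 37, 38, 36, 37, 69, 96, 95, 93, 94, 93, 95, 94, 94, 97]
(np.float64(0.01304192648855392), np.float64(-0.023509060374360295)) (np.float64(0.013011661232581333), np.float64(0.02208322443423178)) (np.float64(0.0033058760485384733), np.float64(-0.026906593958417817)) (np.float64(0.0032711666795822315), np.float64(0.025380405907413275))
```

The shaft centre is (0.593, 0.1876), the rib angle is -0.198 (mod 90°), and the burr is centred in the hand to about 0.5 mm. I'll turn the burr by -0.40 rad, hover, and lower it step by step while reading the force.

```bash
cat >> h.py <<'E'
def st(tag=""):
    p=r.current_ee_pos();print(tag,round(r.current_t(),2),"pos",np.round(p,4),"F",np.round(r.current_contact_force(),1),"T",np.round(r.current_ft_torque(),2),"w",round(r.current_width(),4))
E
python3 - <<'E'
from h import *
P=np.array([.593,.1876]);q=down(np.pi/2-.198)
r.servo_line([*P,.215],q,.15);r.pause(.3);st("hover")
for z in (.193,.189,.185,.182,.179):
    r.servo_line([*P,z],q,.03);r.pause(.1);st()
    if r.current_contact_force()[2]>6: break
E
```

```text
hover 9.33 pos [0.5935 0.1877 0.2148] F [-0.   0.4 -3.4] T [-0.01 -0.04 -0.03] w 0.012
 10.32 pos [0.5932 0.1877 0.1933] F [-0.1 -0.3 -2.6] T [-0.09 -0.01  0.02] w 0.0118
 10.7 pos [0.593  0.1876 0.189 ] F [-0.6  0.6 -2.8] T [-0.05 -0.04  0.02] w 0.012
 11.08 pos [0.5929 0.1876 0.1849] F [-0.   0.2 -4.4] T [-0.03  0.08  0.02] w 0.0117
 11.43 pos [0.5929 0.1877 0.1819] F [-0.6  0.5 -3.1] T [ 0.22  0.07 -0.  ] w 0.0118
 11.78 pos [0.5929 0.1877 0.1788] F [-0.3  1.3 -2.7] T [0.34 0.08 0.04] w 0.0115
```

There is no axial force 3 mm below rib-top height, so the burr is meshing. I'll continue down onto the collar.

```bash
python3 - <<'E'
from h import *
P=np.array([.593,.1876]);q=down(np.pi/2-.198)
for z in (.1765,.174,.172,.170,.1685,.1675):
    r.servo_line([*P,z],q,.03);r.pause(.15);st()
    if r.current_contact_force()[2]>22: break
E
```

```text
12.18 pos [0.593  0.1877 0.1764] F [ 0.4  1.4 -2.8] T [ 0.47  0.01 -0.01] w 0.012
 12.58 pos [0.5933 0.1878 0.1748] F [-1.5  2.6  2.1] T [ 0.61  0.53 -0.01] w 0.0119
 12.98 pos [0.5933 0.1878 0.1727] F [-2.9  2.8  5.3] T [ 0.67  0.81 -0.06] w 0.0115
 13.38 pos [0.5934 0.1878 0.1709] F [-2.4  2.8  6.1] T [ 0.68  0.82 -0.04] w 0.0118
 13.78 pos [0.5933 0.1878 0.1697] F [-3.4  1.1  7.6] T [0.68 0.99 0.03] w 0.0119
 14.18 pos [0.5934 0.1878 0.1691] F [-3.5  2.8  8.3] T [ 0.71  1.23 -0.01] w 0.0117
```

The force follows the collar's spring. I'll press on to the hard stop.

```bash
python3 - <<'E'
from h import *
P=np.array([.593,.1876]);q=down(np.pi/2-.198)
for z in (.1665,.1655,.1645,.1635,.1625):
    r.servo_line([*P,z],q,.03);r.pause(.2);st(z)
    if r.current_contact_force()[2]>17: break
import pickle
c=r.calibration("wrist");im=r.get_image("wrist");cv2.imwrite("pics/w3.png",im[:,:,::-1])
cs=r.get_image("scene");cv2.imwrite("pics/both.png",np.hstack([cv2.resize(im[90:330,200:360],(400,600)),cv2.resize(cs[170:300,290:420],(400,600))])[:,:,::-1])
E
```

```text
0.1665 14.63 pos [0.5934 0.1878 0.1684] F [-4.5  2.5  9.8] T [ 0.69  1.35 -0.01] w 0.0119
0.1655 15.08 pos [0.5934 0.1878 0.1677] F [-4.4  1.8  9.9] T [ 0.67  1.41 -0.01] w 0.0117
0.1645 15.53 pos [0.5934 0.1878 0.1675] F [-5.9  2.1 12.6] T [ 0.65  1.88 -0.03] w 0.0117
0.1635 15.98 pos [0.5935 0.1878 0.1675] F [-7.5  1.7 16.9] T [ 0.66  2.29 -0.05] w 0.0115
0.1625 16.43 pos [0.5936 0.1878 0.1674] F [-8.1  2.2 19.4] T [ 0.55  2.67 -0.  ] w 0.0114
```

View pics/both.png

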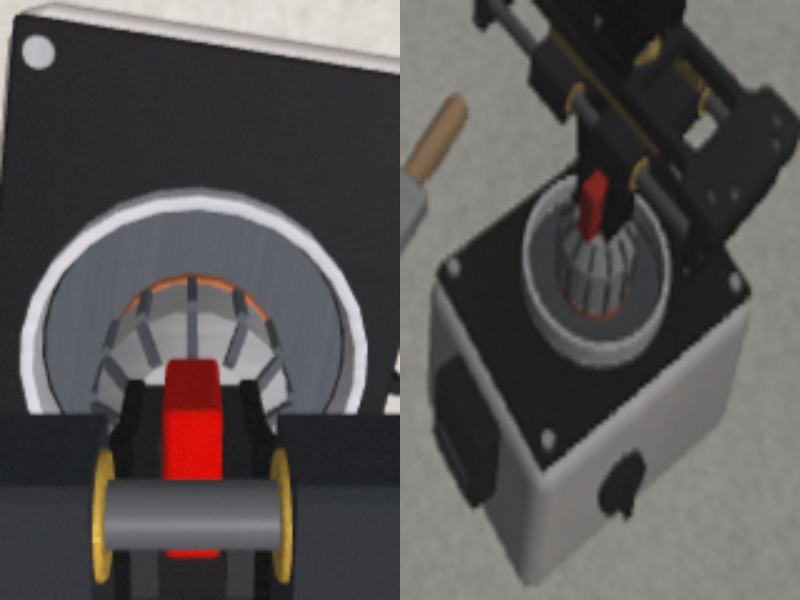

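The burr stands upright with its rim on the collar, inside the chamber. Its height stopped at TCP 0.1675, exactly the predicted home height, while the force kept rising past the 13 N full-travel spring load. I'm handing in while pressing.

```bash
python3 - <<'E'
from h import *
r.pause(.3);st()
print(r.job_done())
E
```

```text
16.83 pos [0.5936 0.1878 0.1674] F [-8.1  2.3 20.3] T [ 0.61  2.68 -0.04] w 0.0118
the job is handed in; nothing more can be done
None
```

The burr is meshed on the splines and fully home against the seat collar, still gripped by its red blade and pressed down with about 20 N; I handed the job in at 16.8 s and did not touch the ring burr, cup, tamper or brush.

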